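# Tuck the rain-diverter flashing under the lapped shingle

## Robot

A 6-joint arm with a two-finger parallel gripper is mounted at the origin on the work surface. World frame = base frame: x ahead of the robot, y to its left, z up, the work surface at z = 0. Lengths are in mm, angles in rad, forces in N, time in s.
With the tool pointing down it reaches from about 350 to 725 mm from the base axis. Payload 6 kg.
Tool frame: the origin (TCP) lies where the fingers leave the gripper's body, on its centre line; the fingertips stand 73 mm ahead of it and the grasp point (between the pads) lies 54 mm ahead of it; z points along the fingers, y is the line along which they close (so a half turn about z gives the same grasp; the last joint's range is limited). The gripper opens to 85 mm and grips with 20 to 120 N. Pads are 22 mm wide; open, the fingers measure 114 mm over their backs; the gripper's body (76 mm by 85 mm) begins 54 mm behind the grasp point. The pads swing forward as they close: fully open they stand 13 mm farther back than shut.
Start: joints at [1.545, 0.04, 0.085, 0, -1.615, -0.334], TCP at [211.225, 561.575, 303.861] pointing down, gripper open.
Joint ranges: [-2.56, 2.56], [-1.29, 2.01], [-1.08, 1.49], [-3.29, 1.98], [-2.81, -0.18], [-2.99, 2.99]. Speed limits (rad/s): [2.57, 2.57, 3.01, 3.14, 3.14, 3.14].

## Interface

Orientations are given as a rotation vector (axis times angle).
In Python, from rig import observe, cams, job_done, boxes_of, silhouettes, place_of gives the robot as it stands.
- The arm moves only by the tool send_rows, never from a script. Its argument "motion" is a list of rows, each a list of 7 numbers: the shift along the tool's x, y, z in mm, then the turn, a rotation vector about the tool's x, y, z in degrees, then the finger opening in mm, from 0 to 85.4. In form: [[tx, ty, tz, wx, wy, wz, fingers], ...]. A call has exactly 8 rows; each row shifts and turns the commanded pose from where the row before left it, along the tool's axes as they then stand; what a row does not reach is not made up. A row lasts 1/8 s, in which the tool goes at most 62.5 mm and 10.7 degrees, less where a joint would pass 70% of its speed; a pose out of reach is approached as far as the arm can. A call with a gripper value outside its range is refused whole. The fingers move at their own pace and stop on an object; "newtons" is the grip in N (left out, the last holds). Time passes only in rows, so rows that do not move let the fingers close, or fill a call up. It gives the time, the measured TCP pose, the force, the opening and the grip force at its end, in the units of the state.
- observe(): the state, without advancing time (a new reading comes with each control period).
- cams.read_camera(name): name is "scene" or "top"; returns the picture (384x512x3 uint8, red, green, blue); there is no depth.
- cams.camera_model(name): a dict with "fovy" (degrees; the focal length in pixels is half the picture's height over the tangent of half this angle, whatever the lens; pixels are square), "cx", "cy" (the principal point, pixels), "distortion" ([k1, k2, p1, p2, k3] as OpenCV has them; the pictures are not rectified), "R" (3x3) and "t" (3): a world point X has camera coordinates R X + t. Camera axes: x right, y down, z forward; pixel columns grow to the right and rows downward; lengths in mm; the calibration is good to about 2 mm. A picture is of the moment at which its call begins. camera_model takes no time and is no camera call.
- job_done(): hands the job in; it is judged then, once.
Trained networks look in the newest picture that a camera, given by its name, has taken for a name from the list of things; names that differ only in an ending like _2 or _b are one class to them, and where a whole thing is asked for, a point or a joint stands for the part that bears it (a point fixed in the world has none). Each returns a list of dicts, best first, with "confidence" (0 to 1); they miss things now and then, are a little off and sometimes report something else, mostly with a low value. They report only what shows in the picture. A call takes as long as a camera call. They do not tell look-alikes from the thing itself.
- boxes_of(camera, target): "at" ([column, row] in pixels, amid what is visible of it).
- silhouettes(camera, target): "pixels" (384x512 bool, what is visible of it) and "at" ([column, row] in pixels, amid what is visible of it).
- place_of(camera, target): "at" ([column, row] in pixels: a listed point, or the origin of a listed thing).
The state is a dict: "t": time; "qpos": joint angles; "qvel": joint speeds; "tau": joint torques, N m; "eef_pos": TCP position; "eef_rot": TCP orientation; "force": force on the tool from outside, world axes, zero at the start; "wrist_torque": the same for the moment, N m; "opening": opening from 0.0 (shut) to 1.0 (fully open); "grip_force": force on a finger pad.
Only numpy, scipy, OpenCV 4.12 (cv2) and the standard library are available. Lean on these libraries where they do the work, as an engineer would, in place of code of your own. Each camera call takes 0.05 s, during which the arm holds its last target. There are 200 camera calls.

## Task

First stand the loose bench dog fully down in the empty dog hole behind the nest-box roof panel's head edge, beside the dog already there, to stop the panel sliding, and let go of it. Then slide the flat flange of the rain-diverter flashing under the wide upper shingle, centred and square and right home against the batten beneath, without lifting the shingle. Finish while holding the flashing pressed firmly flat on the shingles below (do not let go at the end), and leave everything else on the bench where it is.

Things in the scene. Friction and masses are not known exactly. Their poses are not given: they have to be found in the camera images.
- board: Fixed plywood clamping board, 400 x 340 x 25 mm, flat on the bench. Origin: centre of its underside; x along the 400 mm side, from the panel's eave to its head (the way the flashing is pushed), z up. Four vertical through holes of 20 mm diameter: behind the panel's head edge at (158, -70) and (158, 70) mm; at the front corners at (-170, -150) and (-170, 150), left empty. Its place and turn vary.
- hole (a point): Centre of the mouth, level with the board's top, of the empty dog hole behind the panel's head edge: 20 mm in diameter, 1.5 mm chamfer, 25 mm deep down to the bench. Board frame (158, 70, 25) mm.
- dog: Loose bench dog, an aluminium pin standing upright on the board in front of the panel's eave. Round stem 18 mm in diameter, 24 mm long, 2 mm chamfer at the foot; above it a round head 28 mm in diameter, 34 mm high (58 mm overall, 0.11 kg). Origin: centre of the foot, z up. Fully down, the head's shoulder rests on the board and the foot is 1 mm above the bench.
- dog_set: The same kind of bench dog already standing in the other hole at the head edge, board frame (158, -70) mm. Leave it there.
- panel: Roof panel, loose (about 1.1 kg), flat on the clamping board: plywood roof board 240 x 260 x 12 mm carrying battens and cedar shingles. Origin: centre of its underside; x from eave to head (within 1 degree of the board's x), y along the eave, z up. Its head edge (x = 120 mm) is 3 to 6 mm clear of the dogs' heads: when pushed it may slide up to them. Highest part: cap strip at the head, z = 39 mm.
- batten (a point): Foot of the lower batten's face, panel frame (-5, 0, 17) mm: the stop for the flashing. The batten is 7 mm high and runs across the whole panel under the upper shingles.
- course: The eave course, part of the panel: cedar shingles flat on the roof board, panel frame x = -126 mm (eave) to 0, y = -130 to 130, top face at z = 17 mm. The flashing lies on this face. Origin and axes are those of the panel.
- shingle (a joint): Lift of the wide upper shingle (170 mm along y, 6 mm thick, 80 g) in rad: 0 lying down on the battens, growing as its lower edge rises. It bends at its nailed head (panel x = 92 mm) against a weak spring (2 N m/rad), 127 mm from its lower edge: 0.04 rad is 5 mm of lift. Narrow shingles (42 mm) nailed fast lie beside it at the same height.
- butt (a point): Middle of the lower (butt) edge of the wide upper shingle, on its underside: panel frame (-35, 0, 24) mm when down. Below it is a gap 7 mm high over the eave course, open 30 mm deep to the batten.
- flashing: The flashing, lying on the bench on the right: bare aluminium, rigid, about 0.15 kg, L-shaped. Flat flange 3 mm thick, 140 mm long, 64 mm deep; along one side an upright hemmed lip 10 mm thick, 34 mm high, 140 mm long, to pinch from above. Origin: underside, below the middle of the lip; x from lip (-5 to 5 mm) to flange (5 to 69 mm), y along the lip, z up.
- edge (a point): Middle of the flange's free edge, on the underside: flashing frame (69, 0, 0) mm. Home, it touches the batten, 30 mm under the shingle, and 34 mm of flange shows between the shingle's butt edge and the lip.
- hammer: Bystander: claw hammer, 260 mm, wooden handle, lying on the left.
- driver: Bystander: screwdriver, 200 mm, black handle, lying near the robot on the right.
- jar: Bystander: screw-top jar, 68 mm in diameter, 85 mm high, on the left.
- tape: Bystander: tape measure, 68 x 36 x 62 mm, standing on the far right.
- wood_ring: Bystander: wooden ring, 80 mm in diameter, 32 mm high, on the right, beyond the flashing.
- offcut: Bystander: spare flat shingle, 160 x 85 x 6 mm, lying on the left.
Not all that is in view belongs to the job. Leave any green look-alike of the dog alone.

How it is judged:
By the outcome, as a careful person would: the job done as asked, in the order asked, and still so for the second after the job is handed in, while the arm keeps its last pose, push and grip.
It also fails if it takes over 58 s, if anything falls off the work surface, if the arm or the gripper's body presses on something with over 40 N, if the wrist force passes 120 N, or if a joint passes its speed limit or range.

## Working session

There is one attempt and no reset: what is moved stays moved. The work goes in short steps, Python scripts to look and compute and a tool call to move; the robot and the scene stay as the last step left them, time stands still between calls to the robot, and variables do not carry over. Pictures are saved under pics/ and viewed, at most 10 in all, crops included, and the job is handed in when it is done.

Besides the shell and the picture viewer there is one more tool, called after ">>>" by a JSON object that holds its "api" and its "payload", one argument or row to a line. send_rows: Moves the arm, as the interface text tells. Its arguments: {"type":"object","properties":{"motion":{"type":"array"},"newtons":{"type":"number"}},"required":["motion"]}

```bash
ls; mkdir -p pics; cat > h.py <<'E'
import numpy as np, cv2
from rig import *
def K(n):
    m=cams.camera_model(n); f=192/np.tan(np.radians(m["fovy"])/2)
    return np.array([[f,0,m["cx"]],[0,f,m["cy"]],[0,0,1]]),np.array(m["distortion"],float),np.array(m["R"]),np.array(m["t"]).ravel()
def ray(n,px,z):
    k,d,R,t=K(n); p=cv2.undistortPoints(np.array([[px]],float),k,d)[0,0]
    v=R.T@np.array([p[0],p[1],1]); c=-R.T@t
    return c+v*(z-c[2])/v[2]
def proj(n,X):
    k,d,R,t=K(n); return cv2.projectPoints(np.array(X,float).reshape(-1,3),cv2.Rodrigues(R)[0],t,k,d)[0][:,0]
E
python3 - <<'E'
from h import *
for n in("scene","top"):
    cv2.imwrite(f"pics/{n}0.png",cams.read_camera(n)[:,:,::-1])
    k,d,R,t=K(n); print(n,k[0,0],(-R.T@t).round(),R[2].round(2),d)
    for th,z in [("board",0),("hole",25),("dog",25),("dog_set",1),("panel",25),("batten",42),("butt",49),("flashing",0),("edge",0)]:
        for r in place_of(n,th)[:3]: print(th,np.round(r["at"],1),round(r["confidence"],2),ray(n,r["at"],z).round(1))
s=observe();print(s["eef_pos"],s["eef_rot"],s["t"],s["force"])
E
```

```text
pics
scene 407.05631260835594 [1123. -422.  983.] [-0.53  0.34 -0.78] [-0.08958578  0.          0.          0.          0.        ]
hole [311.3 166.5] 0.71 [481.5 225.3  25. ]
dog [230.9 264.5] 0.73 [ 651.6 -173.8   25. ]
dog [185.6 223. ] 0.53 [ 468.  -216.2   25. ]
dog [240.9 223.2] 0.5 [551.5 -81.8  25. ]
dog_set [391.2 178.9] 0.72 [645.3 431.7   1. ]
dog_set [337.9 196.9] 0.55 [611.  233.9   1. ]
panel [292.2 196.1] 0.75 [548.1 101.4  25. ]
batten [287.  194.9] 0.76 [546.4  81.6  42. ]
butt [280.2 197.1] 0.94 [547.  56.  49.]
butt [289.  193.7] 0.69 [550.1  85.5  49. ]
butt [393.1 178. ] 0.35 [669.1 397.8  49. ]
flashing [160.1 257.6] 0.62 [ 518.4 -323.3    0. ]
edge [183.9 248.7] 0.98 [ 527.1 -254.2    0. ]
top 487.1375006303125 [ 372.    4. 1949.] [ 0.08 -0.02 -1.  ] [-0.17583874  0.          0.          0.          0.        ]
hole [182.5 211.6] 0.59 [471.1 252.4  25. ]
hole [222.3 193. ] 0.3 [541.7  93.3  25. ]
dog [290.4 200.7] 0.55 [ 505.4 -176.    25. ]
dog [267.5 188.1] 0.51 [557.4 -86.3  25. ]
dog [297.  212.5] 0.42 [ 457.9 -201.    25. ]
dog_set [182.3 174.8] 0.37 [620.9 254.7   1. ]
panel [220.6 193.2] 0.8 [541.  100.1  25. ]
panel [266.5 191.8] 0.37 [542.8 -82.   25. ]
batten [218.1 191.9] 0.93 [544.9 108.9  42. ]
batten [327.9 190.2] 0.67 [ 542.6 -324.6   42. ]
butt [227.5 192. ] 0.88 [543.1  71.8  49. ]
flashing [328.6 190.3] 0.7 [ 545.9 -334.7    0. ]
flashing [305.6 197.1] 0.67 [ 520.3 -240.2    0. ]
edge [306.  195.3] 0.68 [ 527.5 -242.1    0. ]
edge [327.7 191.3] 0.62 [ 541.9 -330.9    0. ]
[211.23727801 561.560465   303.87011265] [ 3.09077990e+00 -5.62129948e-01  5.65688158e-05] 1.0 [0.74226834 0.08390565 0.11820882]
```

View pics/scene0.png

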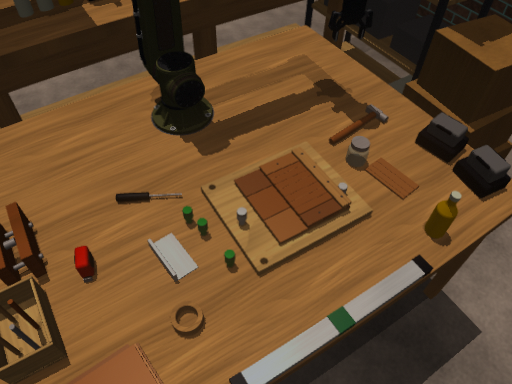

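View pics/top0.png

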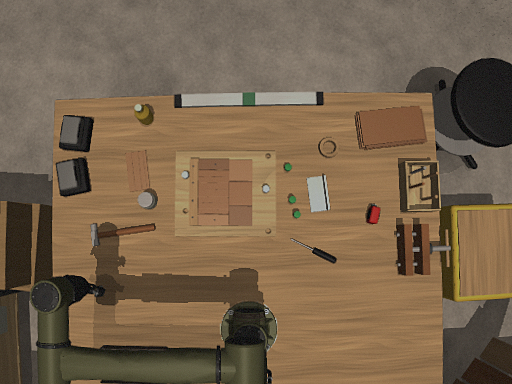

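The scene view shows the loose dog at (241,216), the empty hole near (311,167), the set dog at (343,188), the flashing at (172,256) and three green look-alikes. The board's x axis points along world +y. Next I need zoomed crops to get precise poses.

```bash
python3 - <<'E'
from h import *
a=cv2.imread("pics/scene0.png")[138:272,195:375]; cv2.imwrite("pics/sc.png",cv2.convertScaleAbs(cv2.resize(a,None,fx=4.4,fy=4.4,interpolation=cv2.INTER_CUBIC),alpha=1.5))
a=cv2.imread("pics/top0.png")[145:242,170:335]; cv2.imwrite("pics/tc.png",cv2.convertScaleAbs(cv2.resize(a,None,fx=4.8,fy=4.8,interpolation=cv2.INTER_CUBIC),alpha=1.5))
for n in("scene","top"):
    cams.read_camera(n)
    for th in("board","panel","dog","flashing","dog_set"):
        for i,r in enumerate(silhouettes(n,th)[:3]):
            m=r["pixels"]; np.save(f"m_{n}_{th}_{i}.npy",m)
            c=max(cv2.findContours(m.astype(np.uint8),0,2)[0],key=len)
            print(n,th,i,round(r["confidence"],2),np.round(r["at"],1),m.sum(),cv2.boundingRect(c), np.round(cv2.minAreaRect(c)[0],1),np.round(cv2.boxPoints(cv2.minAreaRect(c)),1).tolist())
E
```

```text
scene board 0 0.81 [258.7 219.8] 5815 (201, 143, 172, 132) [287.1 200.2] [[199.5, 187.39999389648438], [325.70001220703125, 120.5999984741211], [374.70001220703125, 213.10000610351562], [248.5, 279.8999938964844]]
scene panel 0 0.9 [292.1 196.1] 6337 (234, 147, 117, 98) [293.7 193.8] [[233.39999389648438, 179.89999389648438], [316.8999938964844, 136.39999389648438], [354.1000061035156, 207.8000030517578], [270.5, 251.3000030517578]]
scene dog 0 0.71 [205.4 225.9] 136 (198, 219, 10, 17) [202.5 227. ] [[198.0, 219.0], [207.0, 219.0], [207.0, 235.0], [198.0, 235.0]]
scene dog 1 0.7 [246.3 216.3] 167 (237, 208, 11, 18) [242.  216.5] [[237.0, 208.0], [247.0, 208.0], [247.0, 225.0], [237.0, 225.0]]
scene dog 2 0.59 [230.4 259.6] 164 (224, 250, 12, 18) [229.5 258.5] [[224.0, 250.0], [235.0, 250.0], [235.0, 267.0], [224.0, 267.0]]
scene flashing 0 0.73 [173.1 254.6] 1224 (148, 233, 50, 47) [172.  253.4] [[145.39999389648438, 240.8000030517578], [169.0, 224.1999969482422], [198.5, 265.8999938964844], [174.89999389648438, 282.6000061035156]]
top board 0 0.91 [252.1 195.4] 4207 (175, 150, 101, 
[... 1183 characters left out ...]
 171.8000030517578]]
top dog 1 0.16 [114.8 230.8] 495 (91, 224, 64, 22) [122.5 234.5] [[91.0, 224.0], [154.0, 224.0], [154.0, 245.0], [91.0, 245.0]]
top flashing 0 0.56 [319.5 190.8] 640 (307, 176, 23, 35) [317.6 193. ] [[305.8999938964844, 177.1999969482422], [325.6000061035156, 175.0], [329.29998779296875, 208.89999389648438], [309.70001220703125, 211.0]]
top dog_set 0 0.51 [185.5 173.7] 46 (182, 171, 8, 8) [185.3 174.8] [[180.5, 174.5], [185.0, 170.0], [190.0, 175.0], [185.5, 179.5]]
top dog_set 1 0.21 [320.3 192.1] 661 (307, 176, 23, 35) [317.6 193.5] [[305.29998779296875, 177.5], [325.20001220703125, 174.8000030517578], [329.8999938964844, 209.5], [310.1000061035156, 212.1999969482422]]
```

View pics/sc.png

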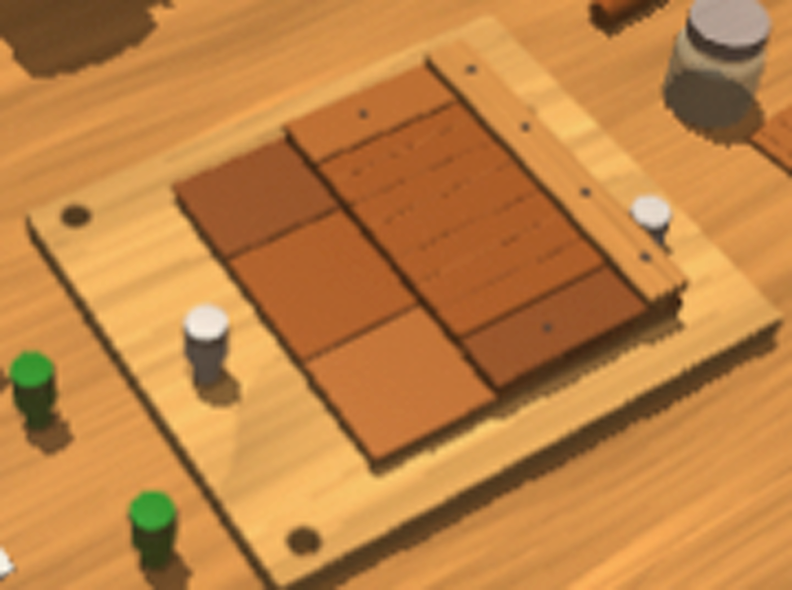

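View pics/tc.png

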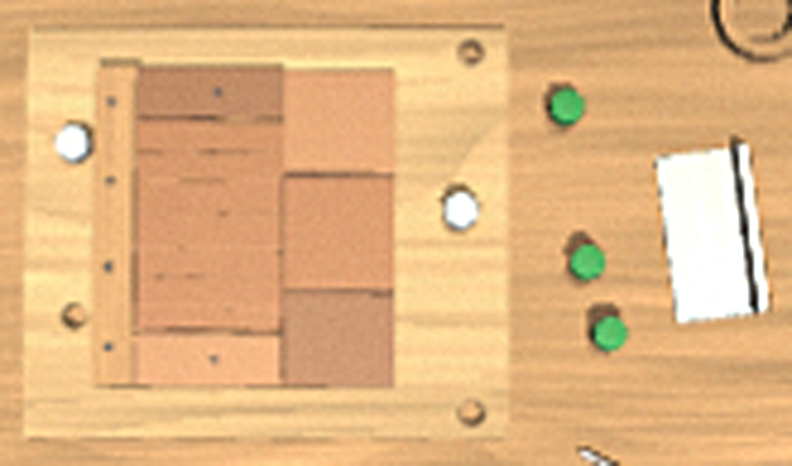

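The scene crop shows the board corners at (30,218), (490,17), (780,322) and (278,585), the front holes at (76,215) and (303,541), and the dog head at (207,322). In the top crop the empty hole is at (73,316), the dog head at (461,210) and the set dog at (73,143).

```bash
cat >> h.py <<'E'
from scipy.optimize import least_squares
S=lambda x,y:((x+.5)/4.4-.5+195,(y+.5)/4.4-.5+138)
T=lambda x,y:((x+.5)/4.8-.5+170,(y+.5)/4.8-.5+145)
def fit(obs,z0,x0,W={"scene":1,"top":1.3}):
    "obs: list of (cam,px,local xyz); returns x,y,yaw"
    def res(p):
        c,s=np.cos(p[2]),np.sin(p[2]); r=[]
        for n,px,L in obs:
            X=[p[0]+c*L[0]-s*L[1],p[1]+s*L[0]+c*L[1],z0+L[2]]
            r.append(W[n]*(proj(n,X)[0]-px))
        return np.ravel(r)
    o=least_squares(res,x0,loss="soft_l1"); return o.x,res(o.x).reshape(-1,2)
E
cat > m1.py <<'E'
from h import *
B=[("scene",S(30,218),(-200,170,25)),("scene",S(490,17),(200,170,25)),("scene",S(780,322),(200,-170,25)),("scene",S(278,585),(-200,-170,25)),
("scene",S(76,215),(-170,150,25)),("scene",S(303,541),(-170,-150,25)),("scene",S(651,211),(158,-70,59)),
("top",T(28,28),(200,-170,25)),("top",T(508,28),(-200,-170,25)),("top",T(508,437),(-200,170,25)),("top",T(25,437),(200,170,25)),
("top",T(471,51),(-170,-150,25)),("top",T(471,411),(-170,150,25)),("top",T(73,316),(158,70,25)),("top",T(73,143),(158,-70,59))]
P=[("scene",S(175,188),(-126,130,17)),("scene",S(376,460),(-126,-130,17)),("scene",S(288,130),(-35,130,30)),("scene",S(497,390),(-35,-130,30)),("scene",S(685,285),(120,-130,39)),
("top",T(394,68),(-126,-130,17)),("top",T(394,385),(-126,130,17)),("top",T(283,66),(-35,-130,30)),("top",T(283,385),(-35,130,30)),("top",T(97,62),(120,-130,39)),("top",T(97,386),(120,130,39))]
D=[("scene",S(207,322),(0,0,83)),("top",T(461,210),(0,0,83))]
for nm,o,z in(("board",B,0),("panel",P,25)):
  for f in("","scene","top"):
    oo=[q for q in o if q[0].startswith(f)]
    p,r=fit(oo,z,[540,90,np.pi/2]); print(nm,f,p[:2].round(1),np.degrees(p[2]).round(2)); 
    if not f:
        print(r.round(1).tolist())
    c,s=np.cos(p[2]),np.sin(p[2]); R=np.array([[c,-s],[s,c]])
    if nm=="board": print(" hole",p[:2]+R@[158,70])
    else: print(" batten",p[:2]+R@[-5,0])
p,r=fit(D,0,[540,-60,0]); print("dog",p[:2],r.round(1).tolist(),[ray(d[0],d[1],83).round(1) for d in D])
E
python3 m1.py
python3 - <<'E'
from h import *
a=cv2.imread("pics/scene0.png")[226:286,140:210]; b=cv2.imread("pics/top0.png")[170:216,295:335]
f=lambda a:cv2.resize(a,None,fx=8,fy=8,interpolation=cv2.INTER_CUBIC)
a=f(a);b=f(b);c=np.zeros((480,560+160,3),np.uint8)
out=np.zeros((480,560+240,3),np.uint8); out[:,:560]=a; out[:368,560:]=b[:,:240]
cv2.imwrite("pics/fl.png",out)
E
```

```text
board  [542.3  81.1] 88.68
[[-0.9, -1.3], [0.4, -1.0], [1.4, -1.1], [0.7, 0.9], [0.4, -0.1], [0.6, 0.1], [0.7, -0.1], [0.5, 0.0], [0.3, 0.2], [0.6, 0.2], [-0.2, -0.1], [0.6, 0.3], [0.8, 0.7], [0.8, -0.1], [-0.0, -0.3]]
 hole [475.90072173 240.6421612 ]
board scene [542.2  79.4] 88.54
 hole [476.23253212 239.10964314]
board top [542.6  82.3] 88.81
 hole [475.92189285 241.7344576 ]
panel  [546.2 100.1] 88.43
[[-0.5, -0.6], [0.5, 0.3], [-0.6, -1.2], [0.8, -0.4], [2.1, -0.8], [1.2, 0.3], [0.7, 0.0], [1.2, -0.1], [0.4, -0.3], [0.0, 0.3], [-1.4, -1.0]]
 batten [546.08131062  95.10585036]
panel scene [547.2  98.7] 87.99
 batten [547.01787794  93.72835265]
panel top [545.7 101.5] 88.86
 batten [545.64246844  96.48879081]
dog [551.27766069 -77.78630281] [[0.3, -0.4], [0.4, -0.1]] [array([551.9, -79.1,  83. ]), array([551. , -76.4,  83. ])]
```

View pics/fl.png

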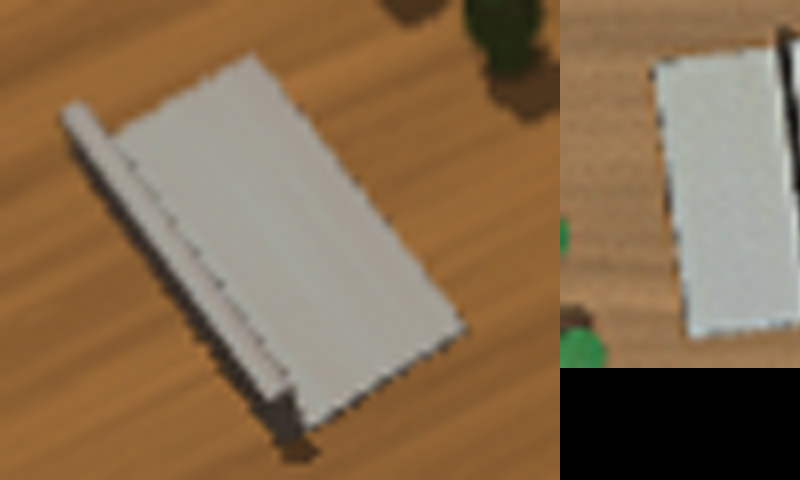

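In the crop, the flange's free edge runs from (252,55) to (465,325) and the lip top from (68,105) to (268,395). Board, panel and dog are all fitted, so I can plan the first move.

```bash
cat >> h.py <<'E'
from scipy.spatial.transform import Rotation as Ro
def down(yaw): # tool x at world yaw (deg), z down
    return Ro.from_euler("z",yaw,degrees=True)*Ro.from_euler("x",180,degrees=True)
def plan(xyz,yaw,n,frm=None,grip=85):
    "rows (shift then turn) from measured (or frm=(xyz,yaw)) pose; nearest half-turn not assumed"
    s=observe(); p=np.array(s["eef_pos"] if frm is None else frm[0],float); r=Ro.from_rotvec(s["eef_rot"]) if frm is None else down(frm[1])
    q=down(yaw); w=(r.inv()*q).as_rotvec(degrees=True)/n; d=(np.array(xyz)-p)/n
    out=[]
    for i in range(n):
        ri=r*Ro.from_rotvec(w*i,degrees=True); out.append([round(float(v),1)+0. for v in [*ri.inv().apply(d),*w]]+[grip])
    print(out)
E
python3 - <<'E'
from h import *
F=lambda x,y:((x+.5)/8-.5+140,(y+.5)/8-.5+226)
G=lambda x,y:((x+.5)/8-.5+295,(y+.5)/8-.5+170)
O=[("scene",F(252,55),(69,70,3)),("scene",F(465,325),(69,-70,3)),("scene",F(68,105),(-5,70,34)),("scene",F(82,102),(5,70,34)),("scene",F(268,395),(-5,-70,34)),("scene",F(292,385),(5,-70,34)),
("top",G(93,62),(69,-70,3)),("top",G(130,337),(69,70,3)),("top",T(748,143),(-5,-70,34)),("top",T(770,312),(-5,70,34))]
for f in("","scene","top"):
    p,r=fit([o for o in O if o[0].startswith(f)],0,[520,-310,1.57]); print(f,p[:2].round(1),np.degrees(p[2]).round(2)); 
    if not f:print(r.round(1).tolist())
plan([551.3,-77.8,200],-91.3,16)
E
```

```text
[ 536.  -321.6] 95.42
[[0.7, -0.6], [0.6, 0.1], [-1.0, 0.4], [0.4, -1.1], [0.2, 0.7], [0.5, -0.1], [0.5, 0.3], [0.1, 0.3], [0.5, 0.2], [0.4, -0.3]]
scene [ 535.8 -322.3] 95.56Traceback (most recent call last):
  File "<stdin>", line 7, in <module>
  File "h.py", line 23, in fit
    o=least_squares(res,x0,loss="soft_l1"); return o.x,res(o.x).reshape(-1,2)
    return func(*args, **kwargs)
    result = trf(vector_fun.fun, vector_fun.jac, x0, f0, J0, lb, ub, ftol, xtol,
                 gtol, max_nfev, x_scale, loss_function, tr_solver,
                 tr_options.copy(), verbose, callback=callback_wrapped)
    return trf_no_bounds(
        fun, jac, x0, f0, J0, ftol, xtol, gtol, max_nfev, x_scale,
        loss_function, tr_solver, tr_options, verbose, callback=callback)
    J = jac(x)
    self._update_jac()
    ~~~~~~~~~~~~~~~~^^
    self.J = self.jac_wrapped(xp_copy(self.x), f0=self.f)
             ~~~~~~~~~~~~~~~~^^^^^^^^^^^^^^^^^^^^^^^^^^^^
    J, dct = approx_derivative(
             ~~~~~~~~~~~~~~~~~^
        self.fun,
        ^^^^^^^^^
    ...<2 lines>...
        **self.finite_dif
[... 430 characters left out ...]
^
    f = np.atleast_1d(self.fun(x, *self.args, **self.kwargs))
                      ~~~~~~~~^^^^^^^^^^^^^^^^^^^^^^^^^^^^^^
    return np.atleast_1d(self.fun(x))
                         ~~~~~~~~^^^
    return self.f(x, *self.args, **self.kwargs)
           ~~~~~~^^^^^^^^^^^^^^^^^^^^^^^^^^^^^^
  File "h.py", line 21, in res
    r.append(W[n]*(proj(n,X)[0]-px))
                   ~~~~^^^^^
  File "h.py", line 11, in proj
    k,d,R,t=K(n); return cv2.projectPoints(np.array(X,float).reshape(-1,3),cv2.Rodrigues(R)[0],t,k,d)[0][:,0]
            ~^^^
  File "h.py", line 4, in K
    m=cams.camera_model(n); f=192/np.tan(np.radians(m["fovy"])/2)
ValueError: time passes only in moves, steps and waits
```

```bash
sed -i 's/^def K/import functools\n@functools.cache\ndef K/' h.py; python3 -c "
from h import *
plan([551.3,-77.8,200],-91.3,16)"
```

```text
[[34.0, 29.9, 6.5, 0.0, 0.0, 4.4, 85], [36.2, 27.2, 6.5, 0.0, 0.0, 4.4, 85], [38.2, 24.3, 6.5, 0.0, 0.0, 4.4, 85], [39.9, 21.3, 6.5, 0.0, 0.0, 4.4, 85], [41.4, 18.2, 6.5, 0.0, 0.0, 4.4, 85], [42.7, 15.0, 6.5, 0.0, 0.0, 4.4, 85], [43.7, 11.6, 6.5, 0.0, 0.0, 4.4, 85], [44.5, 8.2, 6.5, 0.0, 0.0, 4.4, 85], [45.0, 4.8, 6.5, 0.0, 0.0, 4.4, 85], [45.2, 1.3, 6.5, 0.0, 0.0, 4.4, 85], [45.2, -2.2, 6.5, 0.0, 0.0, 4.4, 85], [44.9, -5.7, 6.5, 0.0, 0.0, 4.4, 85], [44.3, -9.1, 6.5, 0.0, 0.0, 4.4, 85], [43.5, -12.5, 6.5, 0.0, 0.0, 4.4, 85], [42.4, -15.8, 6.5, 0.0, 0.0, 4.4, 85], [41.1, -19.0, 6.5, 0.0, 0.0, 4.4, 85]]
```

>>> {"api": "send_rows", "payload": {
  "motion": [
    [34,30,6.5,0,0,4.4,85],
    [36,27,6.5,0,0,4.4,85],
    [38,24,6.5,0,0,4.4,85],
    [40,21,6.5,0,0,4.4,85],
    [41.5,18,6.5,0,0,4.4,85],
    [42.5,15,6.5,0,0,4.4,85],
    [43.5,11.5,6.5,0,0,4.4,85],
    [44.5,8,6.5,0,0,4.4,85]
  ],
  "newtons": 40
}}

```text
t: 2.6
eef_pos: [382.3, 242.1, 252.0]
eef_rot: [-2.774, 1.473, -0.0]
force: [0.0, 0.2, 0.7]
opening: 0.992
grip_force: 0.0
```

>>> {"api": "send_rows", "payload": {
  "motion": [
    [45,5,6.5,0,0,4.4,85],
    [45,1.5,6.5,0,0,4.4,85],
    [45,-2,6.5,0,0,4.4,85],
    [45,-5.5,6.5,0,0,4.4,85],
    [44.5,-9,6.5,0,0,4.4,85],
    [43.5,-12.5,6.5,0,0,4.4,85],
    [42.5,-16,6.5,0,0,4.4,85],
    [41,-19,6.5,0,0,4.4,85]
  ]
}}

```text
t: 3.6
eef_pos: [552.8, -77.4, 199.9]
eef_rot: [-2.199, 2.244, -0.001]
force: [0.8, 0.7, 0.1]
opening: 0.999
grip_force: 0.0
```

```bash
python3 -c "
from h import *
s=observe();print(s['t'],s['qpos'],s['eef_pos'],s['force'])
plan([551.3,-77.8,130],-91.3,5)"
```

```text
3.6 [ 2.20760867e-01 -5.86084207e-02 -2.02461208e-01  1.57437604e-04
 -1.42646681e+00 -2.41076348e-01] [552.77458949 -77.37839886 199.89689153] [0.76955233 0.66112952 0.13868927]
[[0.1, 0.3, 14.0, 0.0, 0.0, 0.0, 85], [0.1, 0.3, 14.0, 0.0, 0.0, 0.0, 85], [0.1, 0.3, 14.0, 0.0, 0.0, 0.0, 85], [0.1, 0.3, 14.0, 0.0, 0.0, 0.0, 85], [0.1, 0.3, 14.0, 0.0, 0.0, 0.0, 85]]
```

>>> {"api": "send_rows", "payload": {
  "motion": [
    [0.4,1.5,15,0,0,0,85],
    [0,0,15,0,0,0,85],
    [0,0,15,0,0,0,85],
    [0,0,15,0,0,0,85],
    [0,0,10,0,0,0,85],
    [0,0,0,0,0,0,20],
    [0,0,0,0,0,0,20],
    [0,0,0,0,0,0,20]
  ],
  "newtons": 40
}}

```text
t: 4.6
eef_pos: [551.0, -76.3, 130.7]
eef_rot: [-2.201, 2.24, -0.001]
force: [-0.6, 0.3, 1.0]
opening: 0.374
grip_force: 0.0
```

>>> {"api": "send_rows", "payload": {
  "motion": [
    [0,0,0,0,0,0,20],
    [0,0,0,0,0,0,20],
    [0,0,-10,0,0,0,20],
    [0,0,-20,0,0,0,20],
    [0,0,-30,0,0,0,20],
    [0,0,-30,0,0,0,20],
    [0,0,-10,0,0,0,20],
    [0,0,0,0,0,0,20]
  ]
}}

```text
t: 5.6
eef_pos: [550.7, -76.2, 229.8]
eef_rot: [-2.201, 2.241, 0.0]
force: [-1.2, -0.2, -1.8]
opening: 0.309
grip_force: 39.5
```

```bash
python3 - <<'E'
from h import *
s=observe();print(s['t'],s['eef_pos'],s['force'],s['opening'],s['grip_force'])
p=np.array(s['eef_pos']); out=[]
for n in("scene","top"):
    im=cams.read_camera(n)[:,:,::-1]
    c=proj(n,p-[0,0,90])[0]; print(n,c,"foot predicted", proj(n,p-[0,0,101])[0])
    x,y=int(c[0])-20,int(c[1])-25; out.append(cv2.resize(im[y:y+50,x:x+40],None,fx=10,fy=10,interpolation=cv2.INTER_CUBIC)); print(x,y)
cv2.imwrite("pics/g1.png",cv2.convertScaleAbs(np.hstack(out),alpha=1.4))
plan([475.9,240.6,205],-91.3,8,frm=(p,-91.3))
E
```

```text
5.6 [550.68199172 -76.15969071 229.82355436] [-1.18239898 -0.15440782 -1.84402861] 0.3090255458521265 39.458553517470136
scene [242.25632973 197.21396286] foot predicted [242.27439369 199.78030435]
222 172
top [266.19092158 186.98300843] foot predicted [266.06835595 187.27282087]
246 161
[[-39.4, 10.2, 3.1, 0.0, 0.0, 0.0, 85], [-39.4, 10.2, 3.1, 0.0, 0.0, 0.0, 85], [-39.4, 10.2, 3.1, 0.0, 0.0, 0.0, 85], [-39.4, 10.2, 3.1, 0.0, 0.0, 0.0, 85], [-39.4, 10.2, 3.1, 0.0, 0.0, 0.0, 85], [-39.4, 10.2, 3.1, 0.0, 0.0, 0.0, 85], [-39.4, 10.2, 3.1, 0.0, 0.0, 0.0, 85], [-39.4, 10.2, 3.1, 0.0, 0.0, 0.0, 85]]
```

View pics/g1.png

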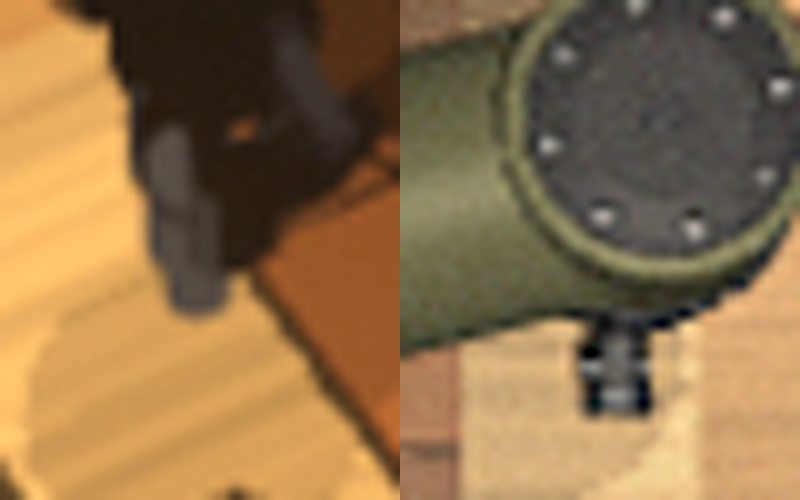

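The dog is held, with its foot visible at about (241.5,203) in the scene view. Both cameras agree on a 318.2 mm shift in y from the dog to the hole, so the target TCP is (475.7, 242).

```bash
python3 -c "
from h import *
plan([475.7,242,190],-91.3,8)"
```

```text
[[-39.6, 10.0, 4.8, 0.0, 0.0, 0.0, 85], [-39.6, 10.0, 4.8, 0.0, 0.0, 0.0, 85], [-39.6, 10.1, 4.8, 0.0, 0.0, 0.0, 85], [-39.6, 10.1, 4.8, 0.0, 0.0, 0.0, 85], [-39.6, 10.1, 4.8, 0.0, 0.0, 0.0, 85], [-39.6, 10.1, 4.8, 0.0, 0.0, 0.0, 85], [-39.6, 10.2, 4.8, 0.0, 0.0, 0.0, 85], [-39.6, 10.2, 4.8, 0.0, 0.0, 0.0, 85]]
```

>>> {"api": "send_rows", "payload": {
  "motion": [
    [-39.6,10.1,0,0,0,0,20],
    [-39.6,10.1,0,0,0,0,20],
    [-39.6,10.1,0,0,0,0,20],
    [-39.6,10.1,0,0,0,0,20],
    [-39.6,10.1,0,0,0,0,20],
    [-39.6,10.1,0,0,0,0,20],
    [-39.6,10.1,10,0,0,0,20],
    [-39.6,10.1,20,0,0,0,20]
  ]
}}

```text
t: 6.7
eef_pos: [474.9, 243.2, 198.9]
eef_rot: [2.202, -2.241, 0.0]
force: [-0.5, 0.4, -1.4]
opening: 0.312
grip_force: 39.5
```

>>> {"api": "send_rows", "payload": {
  "motion": [
    [0,0,20,0,0,0,20],
    [0,0,20,0,0,0,20],
    [0,0,10,0,0,0,20],
    [0,0,5,0,0,0,20],
    [0,0,0,0,0,0,20],
    [0,0,0,0,0,0,20],
    [0,0,0,0,0,0,20],
    [0,0,0,0,0,0,20]
  ]
}}

```text
t: 7.7
eef_pos: [475.6, 242.0, 145.2]
eef_rot: [-2.201, 2.241, -0.0]
force: [-0.0, -0.0, -0.6]
opening: 0.311
grip_force: 39.5
```

```bash
python3 - <<'E'
from h import *
s=observe();print(s['t'],s['eef_pos'],s['eef_rot'],s['force'],s['opening'],s['grip_force'])
out=[]
for n in("scene","top"):
    im=cams.read_camera(n)[:,:,::-1]
    x,y=((295,140) if n=="scene" else (165,180)); out.append(cv2.resize(im[y:y+50,x:x+40],None,fx=10,fy=10,interpolation=cv2.INTER_CUBIC)); print(x,y)
cv2.imwrite("pics/g2.png",cv2.convertScaleAbs(np.hstack(out),alpha=1.6))
E
```

```text
7.7 [475.56139517 241.96502959 145.19440252] [-2.20136312e+00  2.24074453e+00 -6.33661760e-05] [-0.04689192 -0.03586875 -0.55743626] 0.3111418562426874 39.4984495989047
295 140
165 180
```

View pics/g2.png

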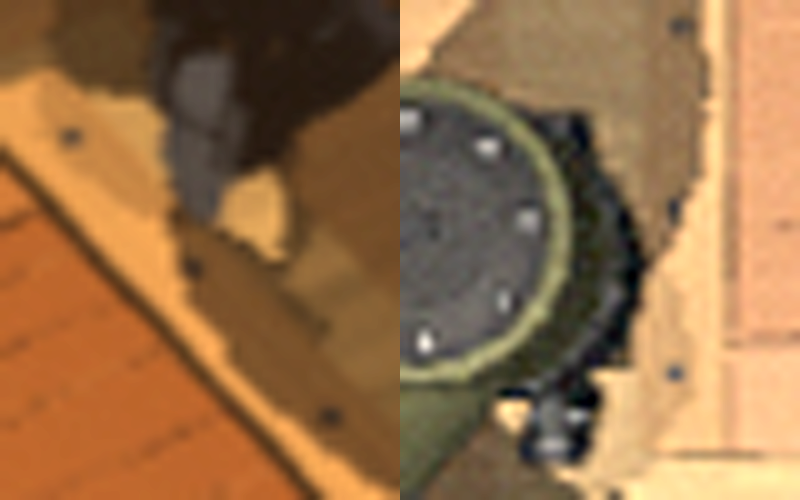

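The view shows the dog just behind the cap, with the hole itself hidden. I'll go down by feel.

>>> {"api": "send_rows", "payload": {
  "motion": [
    [0,0,5,0,0,0,20],
    [0,0,4,0,0,0,20],
    [0,0,3,0,0,0,20],
    [0,0,2,0,0,0,20],
    [0,0,1.5,0,0,0,20],
    [0,0,1.5,0,0,0,20],
    [0,0,1,0,0,0,20],
    [0,0,0,0,0,0,20]
  ]
}}

```text
t: 8.8
eef_pos: [475.5, 241.9, 126.9]
eef_rot: [2.202, -2.241, 0.0]
force: [-0.8, -0.3, -2.0]
opening: 0.309
grip_force: 39.5
```

>>> {"api": "send_rows", "payload": {
  "motion": [
    [0,0,2,0,0,0,20],
    [0,0,2,0,0,0,20],
    [0,0,2,0,0,0,20],
    [0,0,2,0,0,0,20],
    [0,0,2,0,0,0,20],
    [0,0,2,0,0,0,20],
    [0,0,0,0,0,0,20],
    [0,0,0,0,0,0,20]
  ]
}}

```text
t: 9.8
eef_pos: [475.5, 241.9, 115.0]
eef_rot: [-2.202, 2.241, -0.0]
force: [1.0, 0.2, -0.8]
opening: 0.312
grip_force: 39.5
```

It's in the hole with no side force.

>>> {"api": "send_rows", "payload": {
  "motion": [
    [0,0,2,0,0,0,20],
    [0,0,2,0,0,0,20],
    [0,0,2,0,0,0,20],
    [0,0,1,0,0,0,20],
    [0,0,1,0,0,0,20],
    [0,0,1,0,0,0,20],
    [0,0,0.5,0,0,0,20],
    [0,0,0,0,0,0,20]
  ]
}}

```text
t: 10.8
eef_pos: [475.5, 241.9, 106.7]
eef_rot: [-2.202, 2.241, -0.001]
force: [-5.1, -0.8, 7.3]
opening: 0.307
grip_force: 40.3
```

Seated on its shoulder. Now I release the dog, rise, and plan the trip to the flashing.

>>> {"api": "send_rows", "payload": {
  "motion": [
    [0,0,-1,0,0,0,20],
    [0,0,0,0,0,0,85],
    [0,0,0,0,0,0,85],
    [0,0,0,0,0,0,85],
    [0,0,-10,0,0,0,85],
    [0,0,-30,0,0,0,85],
    [0,0,-40,0,0,0,85],
    [0,0,-30,0,0,0,85]
  ]
}}

```text
t: 11.8
eef_pos: [475.8, 242.0, 219.2]
eef_rot: [-2.2, 2.239, -0.001]
force: [1.0, 0.4, -0.2]
opening: 0.99
grip_force: 0.0
```

```bash
python3 - <<'E'
from h import *
s=observe();print(s['t'],s['eef_pos'],s['force'],s['opening'])
plan([536,-321.6,150],5.4,16,grip=45)
E
```

```text
11.8 [475.79636983 241.96898226 219.19042378] [ 1.00220702  0.35605866 -0.19722959] 0.9895404885292148
[[35.2, -4.4, 4.3, 0.0, 0.0, -6.0, 45], [35.4, -0.7, 4.3, 0.0, 0.0, -6.0, 45], [35.3, 3.1, 4.3, 0.0, 0.0, -6.0, 45], [34.8, 6.7, 4.3, 0.0, 0.0, -6.0, 45], [33.9, 10.4, 4.3, 0.0, 0.0, -6.0, 45], [32.6, 13.9, 4.3, 0.0, 0.0, -6.0, 45], [31.0, 17.2, 4.3, 0.0, 0.0, -6.0, 45], [29.0, 20.4, 4.3, 0.0, 0.0, -6.0, 45], [26.7, 23.3, 4.3, 0.0, 0.0, -6.0, 45], [24.1, 26.0, 4.3, 0.0, 0.0, -6.0, 45], [21.2, 28.3, 4.3, 0.0, 0.0, -6.0, 45], [18.2, 30.4, 4.3, 0.0, 0.0, -6.0, 45], [14.9, 32.2, 4.3, 0.0, 0.0, -6.0, 45], [11.4, 33.5, 4.3, 0.0, 0.0, -6.0, 45], [7.8, 34.6, 4.3, 0.0, 0.0, -6.0, 45], [4.1, 35.2, 4.3, 0.0, 0.0, -6.0, 45]]
```

>>> {"api": "send_rows", "payload": {
  "motion": [
    [35,-4.5,2,0,0,-6,45],
    [35.5,-0.5,2,0,0,-6,45],
    [35,3,2,0,0,-6,45],
    [35,6.5,2,0,0,-6,45],
    [34,10.5,2,0,0,-6,45],
    [32.5,14,2,0,0,-6,45],
    [31,17,2,0,0,-6,45],
    [29,20.5,2,0,0,-6,45]
  ]
}}

```text
t: 12.8
eef_pos: [505.3, -41.1, 201.4]
eef_rot: [-2.924, 1.146, -0.002]
force: [1.2, 0.5, 0.2]
opening: 0.524
grip_force: 0.0
```

>>> {"api": "send_rows", "payload": {
  "motion": [
    [26.5,23.5,4,0,0,-6,45],
    [24,26,4,0,0,-6,45],
    [21,28.5,4,0,0,-6,45],
    [18,30.5,4,0,0,-6,45],
    [15,32,8,0,0,-6,45],
    [11.5,33.5,10,0,0,-6,45],
    [8,34.5,10,0,0,-6,45],
    [4,35,10,0,0,-6,45]
  ]
}}

```text
t: 13.8
eef_pos: [533.5, -322.8, 147.0]
eef_rot: [3.138, 0.142, 0.001]
force: [0.4, 0.1, 0.1]
opening: 0.528
grip_force: 0.0
```

```bash
python3 - <<'E'
from h import *
s=observe();print(s['t'],s['eef_pos'],s['force'],s['opening'],s['qpos'])
plan([536,-321.6,79],5.4,6,grip=45)
im=cams.read_camera("scene")
cv2.imwrite("pics/dogin.png",cv2.convertScaleAbs(cv2.resize(im[140:240,210:360,::-1],None,fx=5,fy=5,interpolation=cv2.INTER_CUBIC),alpha=1.6))
E
```

```text
13.8 [ 533.52313293 -322.84190835  146.97634961] [0.41471964 0.10332242 0.14733658] 0.5279875813122977 [-2.23418120e-01  1.38973462e-01 -9.68775476e-02  4.06644284e-04
 -1.33406048e+00  1.88463207e+00]
[[0.4, -0.2, 11.3, 0.0, 0.0, 0.0, 45], [0.4, -0.2, 11.3, 0.0, 0.0, 0.0, 45], [0.4, -0.2, 11.3, 0.0, 0.0, 0.0, 45], [0.4, -0.2, 11.3, 0.0, 0.0, 0.0, 45], [0.4, -0.2, 11.3, 0.0, 0.0, 0.0, 45], [0.4, -0.2, 11.3, 0.0, 0.0, 0.0, 45]]
```

View pics/dogin.png

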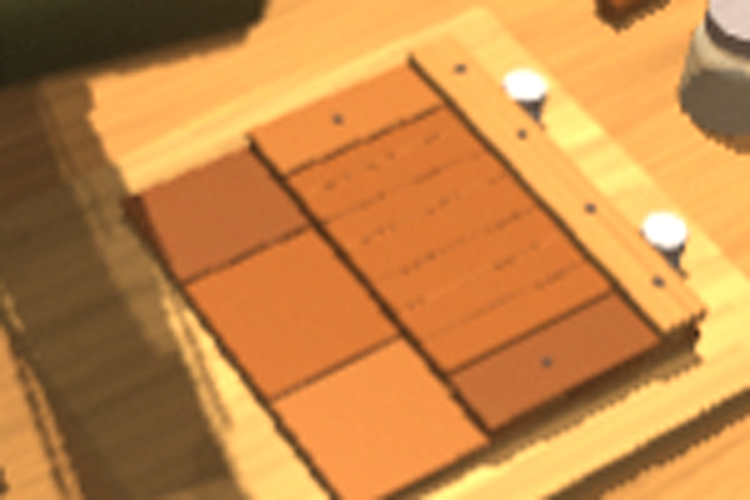

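The dog is fully down, with its head level with its neighbour's: heads at (525,85) and (664,230). Now I grasp the lip.

>>> {"api": "send_rows", "payload": {
  "motion": [
    [2,-1,15,0,0,0,45],
    [0,0,15,0,0,0,45],
    [0,0,15,0,0,0,45],
    [0,0,12,0,0,0,45],
    [0,0,8,0,0,0,45],
    [0,0,0,0,0,0,45],
    [0,0,0,0,0,0,45],
    [0,0,0,0,0,0,45]
  ]
}}

```text
t: 14.85
eef_pos: [535.5, -320.5, 82.1]
eef_rot: [3.138, 0.137, 0.002]
force: [-1.3, 0.6, -0.3]
opening: 0.526
grip_force: 0.0
```

>>> {"api": "send_rows", "payload": {
  "motion": [
    [0,0,2,0,0,-0.4,45],
    [0,0,0,0,0,0,45],
    [0,0,0,0,0,0,4],
    [0,0,0,0,0,0,4],
    [0,0,0,0,0,0,4],
    [0,0,0,0,0,0,4],
    [0,0,0,0,0,0,4],
    [0,0,0,0,0,0,4]
  ],
  "newtons": 70
}}

```text
t: 15.85
eef_pos: [535.3, -320.4, 79.7]
eef_rot: [3.138, 0.148, 0.001]
force: [-0.2, 0.8, 2.0]
opening: 0.101
grip_force: 69.9
```

>>> {"api": "send_rows", "payload": {
  "motion": [
    [0,0,-8,0,0,0,4],
    [0,0,-16,0,0,0,4],
    [0,0,-24,0,0,0,4],
    [0,0,-24,0,0,0,4],
    [0,0,-14,0,0,0,4],
    [0,0,-10,0,0,0,4],
    [0,0,0,0,0,0,4],
    [0,0,0,0,0,0,4]
  ]
}}

```text
t: 16.85
eef_pos: [534.9, -320.1, 174.4]
eef_rot: [-3.137, -0.147, 0.002]
force: [0.0, -0.3, -1.8]
opening: 0.101
grip_force: 69.4
```

```bash
python3 - <<'E'
from h import *
s=observe();print(s['t'],s['eef_pos'],s['eef_rot'],s['force'],s['wrist_torque'],s['opening'],s['grip_force'])
for n in("scene","top"):
    im=cams.read_camera(n); cv2.imwrite(f"pics/h_{n}.png",im[:,:,::-1])
    for th in("flashing","edge"):
        r=place_of(n,th); print(n,th,[(np.round(q["at"],1).tolist(),round(q["confidence"],2)) for q in r[:2]])
p=np.array(s["eef_pos"]);yaw=np.degrees(2*np.arctan2(s["eef_rot"][1],s["eef_rot"][0])); print("yaw",yaw)
x,y=140,150; a=cv2.imread("pics/h_scene.png")[200:270,140:215]; 
b=cv2.imread("pics/h_top.png")[168:216,300:340]
out=np.zeros((560,800,3),np.uint8);a=cv2.resize(a,None,fx=8,fy=8,interpolation=2)[:,:560];out[:560,:560]=a
b=cv2.resize(b,None,fx=8,fy=8,interpolation=2); out[:384,560:]=b[:,:240]
cv2.imwrite("pics/h.png",cv2.convertScaleAbs(out,alpha=1.3))
E
```

```text
16.85 [ 534.87198117 -320.13806675  174.35424475] [-3.13736915e+00 -1.47397958e-01  2.18522207e-03] [ 0.04694817 -0.32719648 -1.80422208] [-0.05870933  0.03358166  0.0267991 ] 0.1013149501921245 69.36918497085571
scene flashing [([157.0, 241.2], 0.81), ([187.6, 320.1], 0.51)]
scene edge []
top flashing [([328.3, 188.7], 0.87), ([327.4, 147.3], 0.65)]
top edge [([305.7, 194.8], 0.69), ([230.0, 192.6], 0.57)]
yaw -354.6202852741254
```

View pics/h.png

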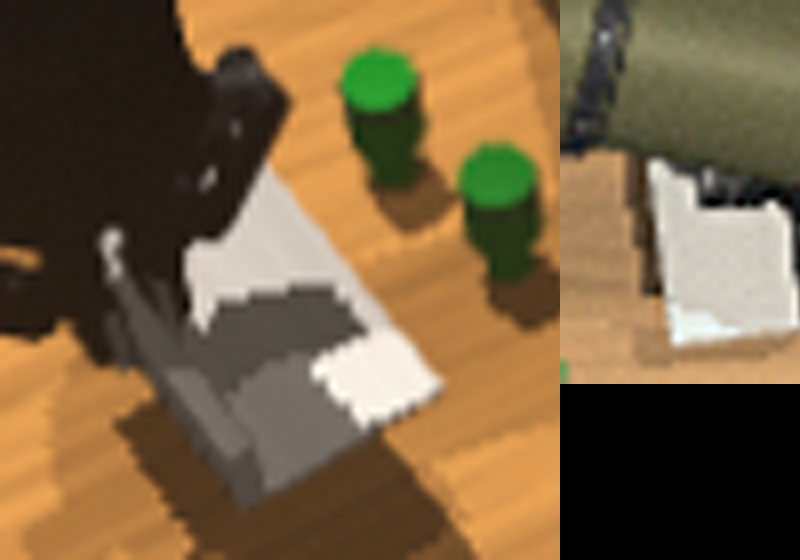

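The flashing is held flat. Visible corners are the free edge at (440,383) and the lip end at (245,505) in the scene part, and a flange corner at (675,347) in the top part.

```bash
python3 - <<'E'
from h import *
F=lambda x,y:((x+.5)/8-.5+140,(y+.5)/8-.5+200)
G=lambda x,y:((x-560+.5)/8-.5+300,(y+.5)/8-.5+168)
O=[("scene",F(440,383),(69,-70,3)),("scene",F(245,505),(-5,-70,0)),("top",G(675,347),(69,70,3)),("top",G(650,162),(69,-70,3))]
p,r=fit(O[:3],94.7,[535,-320,1.66]);print(p[:2],np.degrees(p[2]),r.round(1).tolist())
c,s=np.cos(np.radians(95.4)),np.sin(np.radians(95.4))
print([(proj(n,[534.9+c*L[0]-s*L[1],-321.4+s*L[0]+c*L[1],94.7+L[2]])[0]-px).round(1).tolist() for n,px,L in O])
plan([543.3,-14.6,160],-1.3,8,grip=4)
E
```

```text
[ 534.01939595 -320.25603426] 95.3464578749697 [[0.4, -0.2], [-0.3, 0.6], [-0.1, 0.4]]
[[0.2, 0.3], [-0.5, 1.1], [0.2, 0.1], [-1.2, -12.9]]
[[4.6, -38.0, 1.9, 0.0, 0.0, 0.8, 4], [4.1, -38.0, 1.9, 0.0, 0.0, 0.8, 4], [3.5, -38.1, 1.9, 0.0, 0.0, 0.8, 4], [2.9, -38.1, 1.9, 0.0, 0.0, 0.8, 4], [2.4, -38.2, 1.9, 0.0, 0.0, 0.8, 4], [1.8, -38.2, 1.9, 0.0, 0.0, 0.8, 4], [1.3, -38.2, 1.9, 0.0, 0.0, 0.8, 4], [0.7, -38.2, 1.9, 0.0, 0.0, 0.8, 4]]
```

>>> {"api": "send_rows", "payload": {
  "motion": [
    [4.5,-38,1.8,0,0,0.8,4],
    [4,-38,1.8,0,0,0.8,4],
    [3.5,-38,1.8,0,0,0.8,4],
    [3,-38,1.8,0,0,0.8,4],
    [2.4,-38,1.8,0,0,0.8,4],
    [1.8,-38,1.8,0,0,0.8,4],
    [1.3,-38,1.8,0,0,0.8,4],
    [0.7,-38,1.8,0,0,0.8,4]
  ]
}}

```text
t: 18.15
eef_pos: [542.5, -14.3, 161.1]
eef_rot: [3.141, -0.028, 0.0]
force: [1.1, -0.3, -1.7]
opening: 0.104
grip_force: 69.4
```

>>> {"api": "send_rows", "payload": {
  "motion": [
    [0,0,6,0,0,0.3,4],
    [0,0,8,0,0,0,4],
    [0,0,8,0,0,0,4],
    [0,0,6,0,0,0,4],
    [0,0,0,0,0,0,4],
    [0,0,0,0,0,0,4],
    [0,0,0,0,0,0,4],
    [0,0,0,0,0,0,4]
  ]
}}

```text
t: 19.15
eef_pos: [542.7, -15.5, 133.3]
eef_rot: [-3.141, 0.036, -0.001]
force: [-0.5, -0.7, -1.0]
opening: 0.101
grip_force: 69.4
```

```bash
python3 - <<'E'
from h import *
s=observe();print(s['t'],s['eef_pos'],s['eef_rot'],np.degrees(2*np.arctan2(s["eef_rot"][1],s["eef_rot"][0])),s['force'],s['wrist_torque'],s['opening'])
# tilt of tool z
print(Ro.from_rotvec(s["eef_rot"]).apply([0,0,1]))
for n in("scene","top"):
    cams.read_camera(n)
    for th,z in(("edge",130-79.7),("butt",49),("batten",42),("flashing",130-79.7)):
        print(n,th,[(ray(n,q["at"],z).round(1).tolist(),round(q["confidence"],2)) for q in place_of(n,th)[:2]])
E
```

```text
19.15 [542.74289915 -15.51503752 133.28050227] [-3.14134823e+00  3.60450893e-02 -6.55224385e-04] 358.68518820133573 [-0.52100178 -0.70746308 -1.02117031] [ 0.02705575  0.00812865 -0.00058123] 0.10125488798082119
[ 4.17537321e-04  3.27759615e-05 -9.99999912e-01]
scene edge []
scene butt [([542.5, 56.6, 49.0], 0.86)]
scene batten [([545.3, 89.3, 42.0], 0.67)]
scene flashing [([534.9, -14.1, 50.3], 0.9)]
top edge [([551.4, 61.4, 50.3], 0.5)]
top butt [([727.0, -331.6, 49.0], 0.61)]
top batten [([535.1, 113.4, 42.0], 0.96)]
top flashing []
```

>>> {"api": "send_rows", "payload": {
  "motion": [
    [0.5,0,4,0,0,0,4],
    [0,0,3,0,0,0,4],
    [0,0,2,0,0,0,4],
    [0,0,1,0,0,0,4],
    [0,0,0.5,0,0,0,4],
    [0,0,0.5,0,0,0,4],
    [0,0,0,0,0,0,4],
    [0,0,0,0,0,0,4]
  ]
}}

```text
t: 20.65
eef_pos: [543.2, -15.5, 122.1]
eef_rot: [3.141, -0.036, 0.0]
force: [0.4, 0.2, -1.4]
opening: 0.103
grip_force: 69.4
```

>>> {"api": "send_rows", "payload": {
  "motion": [
    [0,0,0.5,0,0,0,4],
    [0,0,0,0,0,0,4],
    [0,0,0.4,0,0,0,4],
    [0,0,0,0,0,0,4],
    [0,0,0,0,0,0,4],
    [0,0,0,0,0,0,4],
    [0,0,0,0,0,0,4],
    [0,0,0,0,0,0,4]
  ]
}}

```text
t: 21.65
eef_pos: [543.2, -15.6, 121.6]
eef_rot: [3.141, -0.036, 0.001]
force: [-3.7, 0.9, 6.0]
opening: 0.102
grip_force: 70.3
```

```bash
python3 - <<'E'
from h import *
s=observe();print(s['t'],s['eef_pos'],s['force'],s['wrist_torque'])
E
```

```text
21.65 [543.20538232 -15.55705534 121.63854011] [-3.74559582  0.94664376  5.99193547] [0.2710611  1.23484114 0.024799  ]
```

Contact came exactly where predicted. I'll lift off by a hair and slide in.

>>> {"api": "send_rows", "payload": {
  "motion": [
    [0,0,-1.2,0,0,0,4],
    [0,-4,0,0,0,0,4],
    [0,-4,0,0,0,0,4],
    [0,-4,0,0,0,0,4],
    [0,-4,0,0,0,0,4],
    [0,-4,0,0,0,0,4],
    [0,-2,0,0,0,0,4],
    [0,0,0,0,0,0,4]
  ]
}}

```text
t: 22.65
eef_pos: [543.7, 6.6, 122.3]
eef_rot: [3.141, -0.036, 0.0]
force: [0.7, -0.1, -0.7]
opening: 0.104
grip_force: 69.4
```

```bash
python3 - <<'E'
from h import *
s=observe();print(s['t'],s['eef_pos'],s['force'],s['wrist_torque'])
cams.read_camera("scene"); print([(q["at"],q["confidence"]) for q in place_of("scene","butt")[:2]], proj("scene",[545.2,65.1,49]))
E
```

```text
22.65 [543.66756317   6.59682807 122.3343116 ] [ 0.70362959 -0.08045233 -0.72204904] [-0.06626018  0.04238875  0.00948756]
[([280.3, 192.6], 0.97), ([187.8, 322.4], 0.44)] [[282.38261828 195.42768046]]
```

>>> {"api": "send_rows", "payload": {
  "motion": [
    [0,-4,0,0,0,0,4],
    [0,-4,0,0,0,0,4],
    [0,-4,0,0,0,0,4],
    [0,-3,0,0,0,0,4],
    [0,-2,0,0,0,0,4],
    [0,-1,0,0,0,0,4],
    [0,0,0,0,0,0,4],
    [0,0,0,0,0,0,4]
  ]
}}

```text
t: 23.75
eef_pos: [544.0, 24.4, 122.3]
eef_rot: [3.141, -0.036, -0.0]
force: [0.4, 0.7, -0.8]
opening: 0.099
grip_force: 69.4
```

>>> {"api": "send_rows", "payload": {
  "motion": [
    [0,-1,0,0,0,0,4],
    [0,-1,0,0,0,0,4],
    [0,-1,0,0,0,0,4],
    [0,0,0,0,0,0,4],
    [0,0,0,0,0,0,4],
    [0,0,0,0,0,0,4],
    [0,0,0,0,0,0,4],
    [0,0,0,0,0,0,4]
  ]
}}

```text
t: 24.75
eef_pos: [543.9, 26.9, 122.4]
eef_rot: [3.14, -0.037, -0.001]
force: [-1.9, -4.0, 0.5]
opening: 0.102
grip_force: 69.7
```

It has met the batten (Fy -4). I keep pushing so the panel slides up to the dogs.

>>> {"api": "send_rows", "payload": {
  "motion": [
    [0,-1,0,0,0,0,4],
    [0,-1,0,0,0,0,4],
    [0,-1,0,0,0,0,4],
    [0,0,0,0,0,0,4],
    [0,0,0,0,0,0,4],
    [0,0,0,0,0,0,4],
    [0,0,0,0,0,0,4],
    [0,0,0,0,0,0,4]
  ]
}}

```text
t: 25.75
eef_pos: [544.2, 29.2, 122.5]
eef_rot: [3.139, -0.037, -0.0]
force: [-0.1, -8.6, 0.6]
opening: 0.103
grip_force: 69.6
```

>>> {"api": "send_rows", "payload": {
  "motion": [
    [0,-1,0,0,0,0,4],
    [0,-0.5,0,0,0,0,4],
    [0,0,0,0,0,0,4],
    [0,0,0,0,0,0,4],
    [0,0,0,0,0,0,4],
    [0,0,0,0,0,0,4],
    [0,0,0,0,0,0,4],
    [0,0,0,0,0,0,4]
  ]
}}

```text
t: 26.75
eef_pos: [544.3, 30.6, 122.6]
eef_rot: [3.139, -0.037, -0.0]
force: [-0.4, -9.0, 1.0]
opening: 0.102
grip_force: 69.6
```

```bash
python3 - <<'E'
from h import *
s=observe();print(s['t'],s['eef_pos'],s['eef_rot'],s['force'],s['wrist_torque'])
E
```

```text
26.75 [544.28777855  30.64304309 122.55950421] [ 3.13889839e+00 -3.66770634e-02 -1.48707651e-04] [-0.38010353 -8.9911415   1.0004358 ] [-2.72773688  0.03728587  0.03368573]
```

>>> {"api": "send_rows", "payload": {
  "motion": [
    [0,-1,0,0,0,0,4],
    [0,-1,0,0,0,0,4],
    [0,0,0,0,0,0,4],
    [0,0,0,0,0,0,4],
    [0,0,0,0,0,0,4],
    [0,0,0,0,0,0,4],
    [0,0,0,0,0,0,4],
    [0,0,0,0,0,0,4]
  ]
}}

```text
t: 27.75
eef_pos: [544.3, 32.4, 122.6]
eef_rot: [3.138, -0.037, -0.0]
force: [-0.1, -8.9, 0.6]
opening: 0.108
grip_force: 69.6
```

>>> {"api": "send_rows", "payload": {
  "motion": [
    [0,-1,0,0,0,0,4],
    [0,0,0,0,0,0,4],
    [0,0,0,0,0,0,4],
    [0,0,0,0,0,0,4],
    [0,0,0,0,0,0,4],
    [0,0,0,0,0,0,4],
    [0,0,0,0,0,0,4],
    [0,0,0,0,0,0,4]
  ]
}}

```text
t: 28.75
eef_pos: [544.4, 33.0, 122.7]
eef_rot: [3.138, -0.037, -0.0]
force: [-0.6, -10.8, 1.1]
opening: 0.102
grip_force: 69.6
```

>>> {"api": "send_rows", "payload": {
  "motion": [
    [0,-1,0,0,0,0,4],
    [0,-1,0,0,0,0,4],
    [0,0,0,0,0,0,4],
    [0,0,0,0,0,0,4],
    [0,0,0,0,0,0,4],
    [0,0,0,0,0,0,4],
    [0,0,0,0,0,0,4],
    [0,0,0,0,0,0,4]
  ]
}}

```text
t: 29.75
eef_pos: [544.3, 33.5, 123.0]
eef_rot: [3.135, -0.038, -0.001]
force: [-0.3, -17.0, 0.9]
opening: 0.108
grip_force: 69.8
```

```bash
python3 - <<'E'
from h import *
s=observe();print(s['t'],s['eef_pos'],s['eef_rot'],s['force'],s['wrist_torque'],Ro.from_rotvec(s["eef_rot"]).apply([0,0,1]))
E
```

```text
29.75 [544.34338894  33.5498109  122.98521008] [ 3.13477031e+00 -3.75927337e-02 -1.18206544e-03] [ -0.27001158 -16.9908157    0.8573831 ] [-5.73177213 -0.08695412  0.15726462] [-8.33149978e-04 -6.58715062e-03 -9.99977957e-01]
```

Firm stop against the dogs (17 N). Now I level the tool and press down.

>>> {"api": "send_rows", "payload": {
  "motion": [
    [0,0.4,0.4,0.3,0,0,4],
    [0,0,0.4,0,0,0,4],
    [0,0,0.4,0,0,0,4],
    [0,0,0.4,0,0,0,4],
    [0,0,0.4,0,0,0,4],
    [0,0,0,0,0,0,4],
    [0,0,0,0,0,0,4],
    [0,0,0,0,0,0,4]
  ]
}}

```text
t: 30.75
eef_pos: [544.3, 33.0, 122.1]
eef_rot: [3.14, -0.038, -0.0]
force: [-4.0, -17.4, 6.7]
opening: 0.097
grip_force: 70.9
```

```bash
python3 - <<'E'
from h import *
s=observe();print(s['t'],s['eef_pos'],s['force'],s['wrist_torque'],Ro.from_rotvec(s["eef_rot"]).apply([0,0,1]))
E
```

```text
30.75 [544.34811372  33.02923081 122.09486814] [ -4.0313636  -17.43518723   6.71094835] [-5.53546546  1.17268564  0.12495486] [-3.07912617e-04 -1.43092093e-03 -9.99998929e-01]
```

>>> {"api": "send_rows", "payload": {
  "motion": [
    [0,0,0.5,0,0,0,4],
    [0,0,0.5,0,0,0,4],
    [0,0,0.5,0,0,0,4],
    [0,0,0,0,0,0,4],
    [0,0,0,0,0,0,4],
    [0,0,0,0,0,0,4],
    [0,0,0,0,0,0,4],
    [0,0,0,0,0,0,4]
  ],
  "newtons": 90
}}

```text
t: 31.75
eef_pos: [544.4, 33.0, 121.7]
eef_rot: [3.14, -0.037, 0.0]
force: [-6.9, -17.0, 13.2]
opening: 0.097
grip_force: 92.5
```

```bash
python3 - <<'E'
from h import *
s=observe();print(s['t'],s['eef_pos'],s['force'],s['wrist_torque'],Ro.from_rotvec(s["eef_rot"]).apply([0,0,1]))
a=cams.read_camera("scene")[130:280,190:390,::-1]; cv2.imwrite("pics/end.png",cv2.convertScaleAbs(cv2.resize(a,None,fx=4,fy=4,interpolation=2),alpha=1.6))
E
```

```text
31.75 [544.42433919  33.02973408 121.68191426] [ -6.87920908 -17.01628564  13.15433025] [-5.37915243  2.34040782  0.09259134] [ 2.06791918e-04 -1.62314478e-03 -9.99998661e-01]
```

View pics/end.png

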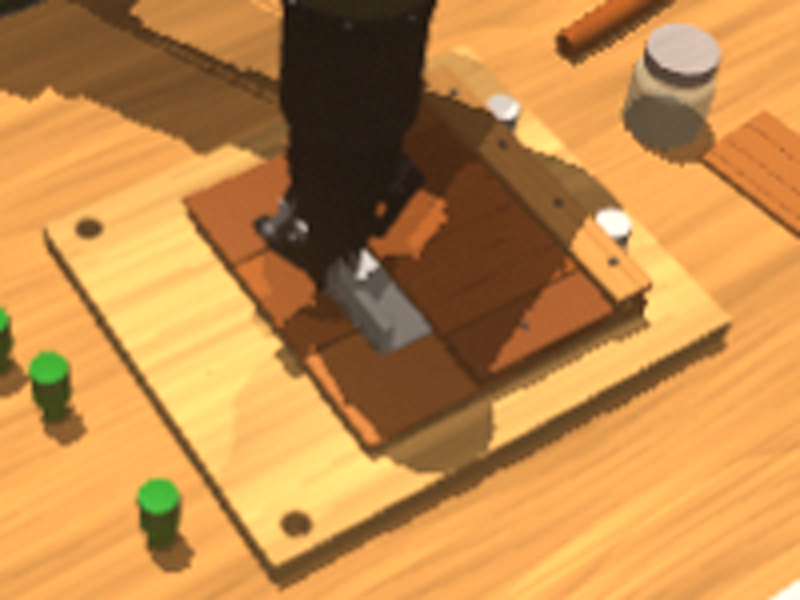

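The flange is under the shingle, the lip is parallel to the butt edge, and the panel sits against both dogs. A touch more down force, easing the side force.

>>> {"api": "send_rows", "payload": {
  "motion": [
    [-0.3,0,0.5,0,0,0,4],
    [-0.2,0,0.5,0,0,0,4],
    [0,0,0.4,0,0,0,4],
    [0,0,0,0,0,0,4],
    [0,0,0,0,0,0,4],
    [0,0,0,0,0,0,4],
    [0,0,0,0,0,0,4],
    [0,0,0,0,0,0,4]
  ]
}}

```text
t: 32.8
eef_pos: [544.3, 33.1, 121.7]
eef_rot: [3.14, -0.037, 0.003]
force: [-8.7, -16.9, 17.3]
opening: 0.096
grip_force: 93.3
```

```bash
python3 - <<'E'
from h import *
s=observe();print(s['t'],s['eef_pos'],s['force'],s['wrist_torque'],Ro.from_rotvec(s["eef_rot"]).apply([0,0,1]))
E
```

```text
32.8 [544.33662697  33.06130874 121.66362905] [ -8.66607055 -16.93503245  17.30828647] [-5.2956718   3.04473756  0.07914418] [ 0.0017315 -0.0017305 -0.999997 ]
```

```bash
python3 -c "
from rig import *
print(job_done())"
```

```text
the job is handed in; nothing more can be done
None
```

I've handed the job in at about 33 s, with no verdict shown: the loose dog is fully down in its hole, and the flashing is under the shingle against the batten, still held with about 17 N forward and 17 N down. The panel slid about 6 mm up to the dogs as I pushed; I judged from forces and camera views that the flashing is home and flat, and did not measure shingle lift.

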